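Turn a face-down test card over against the turning block

TASK

The test card lies on its face in front of the blue turning block. Without gripping or lifting it, push it with the fingertips up the block's sloping front until it tips up and stays leaning on the block by itself, take the fingers off it, and then push its upper edge back over, so that it falls away from the block and lies flat on the table in front of it with its four result windows upward. One long edge of the card stays down all the time, and the other things on the table stay where they are.

Things in the scene. Friction and masses are not known exactly. Their poses are not given: they have to be found in the camera images.
- card: flat rigid white test card, 76 x 90 x 7 mm (x, y, z), about 40 g, origin at its centre. z points out of its plain back with a grey panel, the four result windows look to -z. It starts lying on them (z up), its centre 55 to 75 mm in front of the block's foot line, x pointing roughly at the block, 90 mm edges roughly along it.
- edge_far (a point): middle of the card's 90 mm edge nearer to the block at the start (body x = +38 mm, half way through the thickness). With the lower edge pushed to the block's foot line the card leans at about 58 degrees and stays alone; this edge is then the upper one, about 65 mm above the table, 17 mm above the block's top and 40 mm behind the foot line.
- edge_near (a point): middle of the card's other 90 mm edge (body x = -38 mm), the one to push; it stays on the table
- block: smooth dark blue plastic wall fixed to the table, 140 mm long (y), 49 mm deep (x), 48 mm high. Origin on the table at the middle of the foot line of its sloping front; x points horizontally into the block, z up. The concave front rises from there in three slopes, through (x 10, z 8) and (x 19, z 20) to (x 29, z 48) mm; flat top from x 30 to x 49 mm, back upright.
- blue_dropper: small white dropper bottle with blue cap, 24 mm wide, 56 mm high, standing; origin at the centre of its underside. Not to be disturbed.
- red_dropper: small white dropper bottle with red cap, 24 mm wide, 56 mm high, standing; origin at the centre of its underside. Not to be disturbed.
- timer: white kitchen-style timer with three buttons, 62 x 66 x 17 mm, lying; origin at the centre of its underside. Not to be disturbed.
- tape: roll of beige tape, 104 mm across, 25 mm high, lying; origin at the centre of its underside. Not to be disturbed.
- marker: red and white marker pen, 138 x 18 x 18 mm, lying; origin at the middle of its underside. Not to be disturbed.
Things that resemble listed ones, but are neither listed nor needed, are in the scene too. Leave any orange or turquoise look-alike of the card alone.

How it is judged:
By the outcome, as a careful person would: the job done as asked, in the order asked, and still so for the second after the job is handed in, with the robot touching nothing.
It also fails if it takes over 48 s, if anything falls off the work surface, if the arm or the gripper's body presses on something with over 40 N, if the wrist force passes 120 N, or if a joint passes its speed limit or range.

ROBOT

A 6-joint arm with a two-finger parallel gripper is mounted at the origin on a cart in front of the work surface, level with it; the furniture and walls round the work are solid. World frame = base frame: x ahead of the robot, y to its left, z up, the work surface at z = 0. Lengths are in mm, angles in rad, forces in N, time in s.
With the tool pointing down it reaches from about 275 to 1000 mm from the base axis. Payload 8.4 kg.
Tool frame: the origin (TCP) lies midway between the tips of the shut fingers; the grasp point (between the pads) lies 19 mm behind it; y points along the fingers, z is the direction in which the jaws open and shut, and the axes are right-handed (so a half turn about y gives the same grasp; the last joint's range is limited). The gripper opens to 85 mm and grips with 20 to 120 N. Pads are 22 mm wide; open, the fingers measure 114 mm over their backs; the gripper's body (76 mm by 85 mm) begins 54 mm behind the grasp point. The pads swing forward as they close: fully open they stand 13 mm farther back than shut.
Start: joints at [1.13, 0.353, 1.633, -0, 1.155, -0.002], TCP at [265.532, 565.792, 231.281] pointing down, gripper open.
Joint ranges: [-2.63, 2.63], [-0.92, 2.1], [0.06, 2.66], [-1.3, 4.44], [0, 2.69], [-3.02, 3.02]. Speed limits (rad/s): [2.22, 2.22, 2.79, 3.14, 3.14, 3.14].

INTERFACE

Orientations are given as [roll, pitch, yaw] about the fixed x, y, z axes, in that order (R = Rz(yaw) Ry(pitch) Rx(roll)).
In Python, from rig import r gives the robot as it stands. The module is installed in compiled form; this text tells all that it offers.
- The arm moves only by the tool apply_moves, never from a script. Its argument "plan" is text: rows parted by semicolons, each of 7 numbers parted by spaces: the shift along the tool's x, y, z in cm, then the turn, a rotation vector about the tool's x, y, z in degrees, then the closure, from 0 (fully open) to 1 (shut). A call has 1 to 20 rows; each row shifts and turns the pose as measured when the row begins, along the tool's axes as they then stand; what a row does not reach is not made up. A row lasts 1/10 s, in which the tool goes at most 50 mm and 8.59 degrees, less where a joint would pass 70% of its speed; a pose out of reach is approached as far as the arm can. A call is refused whole if a number of a shift passes 5 or a number of a turn 8.59, either way. A call with a gripper value outside its range is refused whole. The fingers move at their own pace and stop on an object; "squeeze" is the grip in N (left out, the last holds). Time passes only in rows, so rows that do not move let the fingers close. It gives the time, the measured TCP pose, the force and the opening at its end, in the units of the state.
- r.sense(): the state, without advancing time (a new reading comes with each control period).
- r.grab_frame(name): name is "scene" or "top" or "wrist"; returns the picture (384x512x3 uint8, blue, green, red); there is no depth.
- r.get_calibration(name): a dict with "vertical_fov" (degrees; the focal length in pixels is half the picture's height over the tangent of half this angle, whatever the lens; pixels are square), "cx", "cy" (the principal point, pixels), "R" (3x3) and "t" (3): a world point X has camera coordinates R X + t; the wrist camera has in their place "hand_eye" (4x4, takes a point from camera to tool coordinates, whose origin is the TCP and whose axes are the tool frame's). Camera axes: x right, y down, z forward; pixel columns grow to the right and rows downward; lengths in mm; the calibration is good to about 2 mm. A picture is of the moment at which its call begins: read the wrist's pose just before it. get_calibration takes no time and is no camera call.
- r.sign_off(): hands the job in, once; it reports no verdict.
The state is a dict: "clock": time; "qpos": joint angles; "qvel": joint speeds; "joint_efforts": joint torques, N m; "eef_pos": TCP position; "tcp_rot": TCP orientation; "contact_force": force on the tool from outside, world axes, zero at the start; "wrist_torque": the same for the moment, N m; "opening": opening from 0.0 (shut) to 1.0 (fully open).
Only numpy, scipy, OpenCV 4.12 (cv2) and the standard library are available. Lean on these libraries where they do the work, as an engineer would, in place of code of your own. Each camera call takes 0.05 s, during which the arm holds its last target. There are 200 camera calls.

## Working session

There is one attempt and no reset: what is moved stays moved. The work goes in short steps, Python scripts to look and compute and a tool call to move; the robot and the scene stay as the last step left them, time stands still between calls to the robot, and variables do not carry over. Pictures are saved under pics/ and viewed, about 8 in all and at most 12, crops included, and the job is handed in when it is done.

Besides the shell and the picture viewer there is one more tool, called after "Emit:" as name(argument=value, ...) on one line, values as JSON. apply_moves: Moves the arm, as the interface text tells. Its arguments: {"type":"object","properties":{"plan":{"type":"string"},"squeeze":{"type":"number"}},"required":["plan"]}

```bash
mkdir -p pics; python3 - <<'E'
from rig import r
import cv2,numpy as np
s=r.sense(); print(s)
a=r.grab_frame("scene");b=r.grab_frame("top")
cv2.imwrite("pics/scene0.png",a);cv2.imwrite("pics/top0.png",b)
for n in("scene","top","wrist"):print(n,r.get_calibration(n))
E
```

```text
{'clock': 0.0, 'qpos': array([ 1.12965471e+00,  3.53658288e-01,  1.63413639e+00,  2.18452444e-05,
        1.15523903e+00, -2.40956569e-03]), 'qvel': array([ 2.25187716e-04, -7.32405531e-04,  2.28716484e-04,  2.41583559e-04,
        3.07303487e-05,  1.47412962e-04]), 'joint_efforts': array([-7.11673074e-04, -6.05251479e+01, -3.42073953e+01, -1.81674013e-04,
        9.23661108e-03,  1.61957743e-06]), 'eef_pos': array([265.28430026, 565.3627677 , 230.5544036 ]), 'tcp_rot': array([-1.57223733e+00,  2.34455635e-05, -4.38740898e-01]), 'contact_force': array([ 0.17505632, -0.09443509, -0.32457191]), 'wrist_torque': array([-0.00872756,  0.01938115, -0.00420349]), 'opening': 1.0020513306367955}
scene {'vertical_fov': 43.62907992652076, 'cx': 262.30434382334346, 'cy': 191.32475974356416, 'R': array([[ 0.6610789 , -0.75009142, -0.01837232],
       [-0.49908872, -0.42131514, -0.75723444],
       [ 0.56025453,  0.50976113, -0.65288472]]), 't': array([-320.08561817,  313.02499638, 1329.76791181])}
top {'vertical_fov': 51.94154453962008, 'cx': 255.51736772849958, 'cy': 194.08138244845767, 'R': array([[ 1.36364514e-02, -9.99906860e-01,  5.64232106e-04],
       [-9.86331197e-01, -1.35439756e-02, -1.64217328e-01],
       [ 1.64209675e-01,  1.68282189e-03, -9.86424022e-01]]), 't': array([  18.24013116,  519.48740469, 1075.6041551 ])}
wrist {'vertical_fov': 71.40567397259244, 'cx': 253.30867784404023, 'cy': 192.91166010614447, 'hand_eye': array([[ 9.02844013e-05,  9.55320137e-01,  2.95573051e-01,
        -7.51791730e+01],
       [ 4.81392349e-04, -2.95573059e-01,  9.55320017e-01,
        -1.42163063e+02],
       [ 9.99999880e-01,  5.60361096e-05, -4.86569442e-04,
         1.23199555e+00],
       [ 0.00000000e+00,  0.00000000e+00,  0.00000000e+00,
         1.00000000e+00]])}
```

View pics/top0.png

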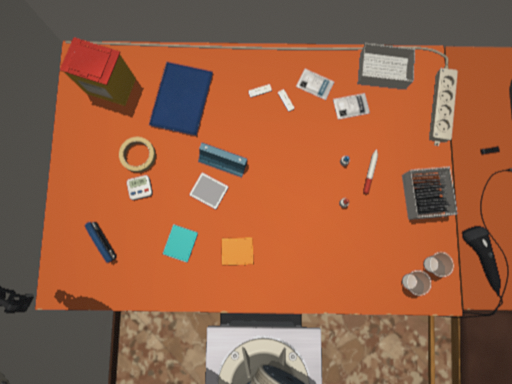

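View pics/scene0.png

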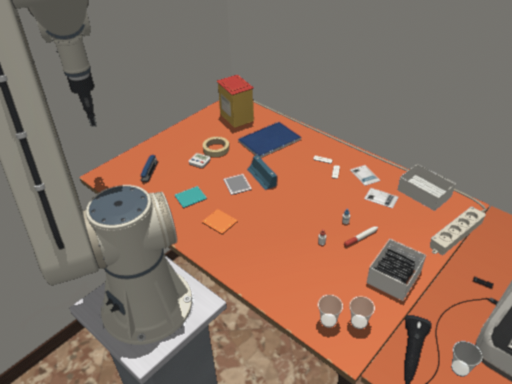

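The top view shows a white card with a grey panel at (209,190), just in front of the dark blue block at (223,160). The look-alikes are turquoise (180,243) and orange (237,251), and I'll leave both alone. The cassettes at (315,83) and (350,105) have visible windows and aren't at the block. Next I'll confirm the card in a crop and measure it.

```bash
cat > h.py <<'E'
from rig import r
import cv2,numpy as np
def cam(n,pose=None):
    c=r.get_calibration(n); f=192/np.tan(np.radians(c["vertical_fov"])/2)
    return f,c
def ray(n,px,z):
    f,c=cam(n); d=c["R"].T@np.array([(px[0]-c["cx"])/f,(px[1]-c["cy"])/f,1]); o=-c["R"].T@c["t"]
    return o+d*(z-o[2])/d[2]
def proj(n,X):
    f,c=cam(n); p=c["R"]@np.array(X,float)+c["t"]; return np.array([c["cx"]+f*p[0]/p[2],c["cy"]+f*p[1]/p[2]])
def quad(mask,near):
    cs,_=cv2.findContours(mask,cv2.RETR_EXTERNAL,cv2.CHAIN_APPROX_NONE)
    cs=[c for c in cs if cv2.contourArea(c)>60]
    c=min(cs,key=lambda c:np.hypot(*(c.reshape(-1,2).mean(0)-near)))
    h=cv2.convexHull(c)
    for e in np.arange(.01,.15,.005):
        q=cv2.approxPolyDP(h,e*cv2.arcLength(h,True),True)
        if len(q)<=4: break
    return q.reshape(-1,2).astype(float),cv2.minAreaRect(c),cv2.contourArea(c)
E
python3 - <<'E'
from h import *
for n,near in(("top",(209,190)),("scene",(237,184))):
    im=cv2.imread(f"pics/{n}0.png"); hsv=cv2.cvtColor(im,cv2.COLOR_BGR2HSV)
    m=((hsv[...,1]<90)&(hsv[...,2]>90)).astype(np.uint8)*255
    q,rc,a=quad(m,near); print(n,q,rc,a)
    for p in q: print(ray(n,p,6).round(1))
    c=ray(n,q.mean(0),6); print("ctr",c)
    x,y=near
    cv2.imwrite(f"pics/{n}c.png",cv2.resize(im[y-60:y+40,x-60:x+70],None,fx=5,fy=5,interpolation=cv2.INTER_CUBIC))
E
```

```text
top [[201. 173.]
 [227. 186.]
 [216. 208.]
 [190. 195.]] ((208.52227783203125, 190.37579345703125), (31.285005569458008, 26.656105041503906), 28.610462188720703) 774.0
[586.4 187.6   6. ]
[548.3 109.6   6. ]
[482.6 140.    6. ]
[520.  217.4   6. ]
ctr [534.10491619 163.63124602   6.        ]
scene [[243. 174.]
 [250. 189.]
 [231. 194.]
 [224. 178.]] ((237.058837890625, 183.7353057861328), (17.46256446838379, 24.01102638244629), 75.96376037597656) 345.5
[588.2 185.4   6. ]
[542.5 108.9   6. ]
[480.2 141.3   6. ]
[527.  222.2   6. ]
ctr [533.87392057 163.79596744   6.        ]
```

View pics/topc.png

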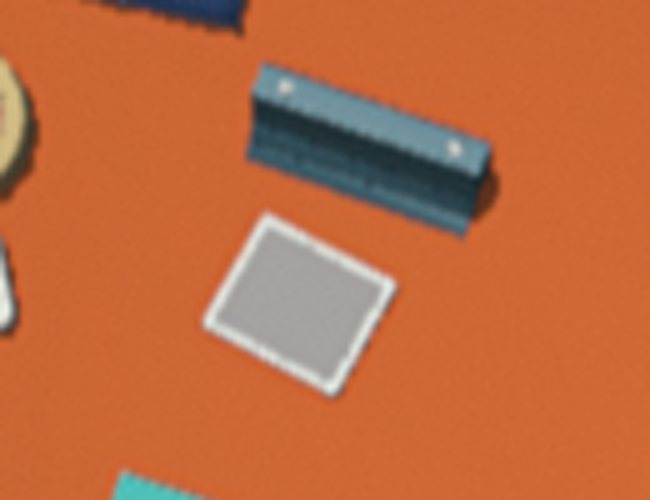

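View pics/scenec.png

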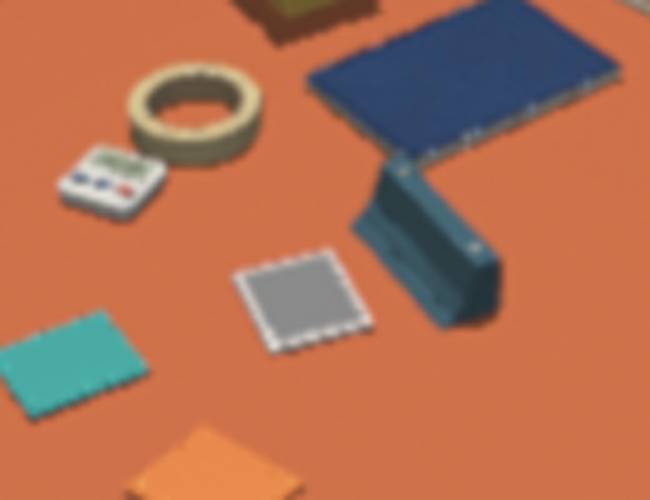

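The crops confirm the card: white with a grey panel, face down. Its corners in the top crop are (267,212), (397,287), (333,397) and (204,324). The block's foot line runs from (247,158) to (465,236).

```bash
python3 - <<'E'
from h import *
def u(p,o): return (np.array(p)+.5)/5-.5+o
B={}
for n,o,foot,card,top in(("top",(149,130),[(247,158),(465,237)],[(267,212),(397,287),(333,397),(204,324)],[(262,62),(491,145),(482,178),(253,98)]),("scene",(177,124),[(352,226),(443,327)],[(330,250),(373,324),(273,352),(234,275)],[])):
    F=[ray(n,u(p,o),0) for p in foot]; C=[ray(n,u(p,o),6) for p in card]
    print(n,"foot",np.round(F,1),"mid",np.mean(F,0).round(1),"len",np.linalg.norm(F[0]-F[1]),"yaw",np.degrees(np.arctan2(*(F[0]-F[1])[[1,0]]))-90)
    print(" card",np.round(C,1),"ctr",np.mean(C,0).round(1),"edges",[round(np.linalg.norm(C[i]-C[i-1]),1) for i in range(4)],"yaw",np.degrees(np.arctan2(*(C[0]+C[1]-C[2]-C[3])[[1,0]])))
    if top: print([ray(n,u(p,o),48).round(1) for p in top])
E
```

```text
top foot [[623.6 198.7   0. ]
 [577.2  67.4   0. ]] mid [600.4 133.1   0. ] len 139.2315207940671 yaw -19.479697881349722
 card [[589.4 184.7   6. ]
 [545.3 106.6   6. ]
 [479.7 142.3   6. ]
 [521.7 219.2   6. ]] ctr [534.  163.2   6. ] edges [np.float64(76.0), np.float64(89.7), np.float64(74.7), np.float64(87.7)] yaw -27.75359773177604
[array([668.7, 184.8,  48. ]), array([621.1,  51.7,  48. ]), array([601.7,  56.6,  48. ]), array([647.1, 189.3,  48. ])]
scene foot [[625.7 200.5   0. ]
 [582.2  72.8   0. ]] mid [603.9 136.6   0. ] len 134.9167615838949 yaw -18.78358850830682
 card [[589.  188.1   6. ]
 [547.6 107.9   6. ]
 [480.6 140.8   6. ]
 [523.2 221.5   6. ]] ctr [535.1 164.6   6. ] edges [np.float64(73.8), np.float64(90.3), np.float64(74.7), np.float64(91.2)] yaw -26.515960300933965
```

Measured in world coordinates:
- **Block:** foot-line origin is about (602,134), yaw about -19.3°.
- **Card:** centre is about (534,164), yaw about -27°.

The tool's x axis is already at yaw -25°. I'll go behind the near edge with the fingers half open, staying high at first.

Emit:
apply_moves(plan="3.5 0 -2.4 0 0 0 0.5;3.5 0 -2.4 0 0 0 0.5;3.5 0 -2.4 0 0 0 0.5;3.5 0 -2.4 0 0 0 0.5;3.5 0 -2.4 0 0 0 0.5;3.5 0 -2.4 0 0 0 0.5;3.5 0 -2.4 0 0 0 0.5;3.5 0 -2.4 0 0 0 0.5;3.5 2 -2.4 0 0 0 0.5;3 2 -2.4 0 0 0 0.5;0 3 0 0 0 0 0.5;0 3 0 0 0 0 0.5;0 0 0 0 0 0 0.5", squeeze=30)

```text
clock: 1.4
eef_pos: [482.7, 186.5, 125.8]
tcp_rot: [-1.573, -0.001, -0.437]
contact_force: [-0.5, 0.1, 0.4]
opening: 0.499
```

Emit:
apply_moves(plan="-0.5 3 0.3 0 1 0 0.5;-0.1 3 0 0 1 0 0.5;0 2.5 0 0 0 0 0.5;0 1 0 0 0 0 0.5;0 0.5 0 0 0 0 0.5;0 0 0 0 0 0 0.5")

```text
clock: 2.0
eef_pos: [482.1, 194.5, 28.6]
tcp_rot: [-1.568, -0.004, -0.472]
contact_force: [0.2, 0.1, 0.1]
opening: 0.5
```

```bash
python3 - <<'E'
from h import *
s=r.sense();print(s['eef_pos'],s['tcp_rot'],s['contact_force'])
cv2.imwrite("pics/w1.png",r.grab_frame("wrist"))
E
```

```text
[482.14917806 194.51980767  28.57920274] [-1.56825063 -0.00449571 -0.47223225] [0.16151088 0.09920604 0.09458044]
```

View pics/w1.png

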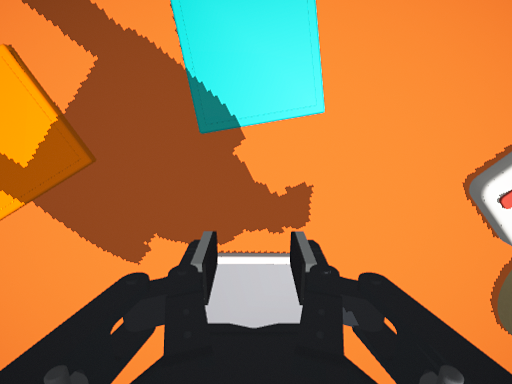

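The wrist view shows the white card's near edge at row ~253, centred at column ~255 between the fingers. That puts it about 20 mm ahead of the TCP. I'll descend gently until the tips touch the table.

Emit:
apply_moves(plan="0 1.5 0 0 0 0 0.5;0 0.6 0 0 0 0 0.5;0 0.2 0 0 0 0 0.5;0 0 0 0 0 0 0.5")

```text
clock: 2.45
eef_pos: [484.7, 195.5, 6.8]
tcp_rot: [-1.564, -0.008, -0.472]
contact_force: [-0.0, -0.8, 0.4]
opening: 0.499
```

Emit:
apply_moves(plan="0 0.15 0 0 0 0 0.5;0 0.15 0 0 0 0 0.5;0 0 0 0 0 0 0.5")

```text
clock: 2.75
eef_pos: [484.9, 195.5, 3.8]
tcp_rot: [-1.564, -0.008, -0.472]
contact_force: [-1.0, 0.5, -0.3]
opening: 0.497
```

Emit:
apply_moves(plan="0 0.15 0 0 0 0 0.5;0 0 0 0 0 0 0.5")

```text
clock: 2.95
eef_pos: [485.0, 195.5, 2.4]
tcp_rot: [-1.564, -0.008, -0.472]
contact_force: [-0.8, -0.7, -0.3]
opening: 0.498
```

Emit:
apply_moves(plan="0 0.15 0 0 0 0 0.5;0 0 0 0 0 0 0.5")

```text
clock: 3.15
eef_pos: [485.1, 195.6, 0.8]
tcp_rot: [-1.564, -0.009, -0.472]
contact_force: [-0.8, 0.1, -0.5]
opening: 0.499
```

Emit:
apply_moves(plan="0 0.15 0 0 0 0 0.5;0 0 0 0 0 0 0.5")

```text
clock: 3.35
eef_pos: [485.1, 195.6, -0.8]
tcp_rot: [-1.564, -0.009, -0.472]
contact_force: [0.0, 0.6, 0.1]
opening: 0.499
```

Emit:
apply_moves(plan="0 0.15 0 0 0 0 0.5;0 0 0 0 0 0 0.5")

```text
clock: 3.55
eef_pos: [485.4, 195.7, -1.6]
tcp_rot: [-1.563, -0.009, -0.472]
contact_force: [-1.5, -0.0, 2.0]
opening: 0.499
```

The tips touch at TCP z ≈ -1.4. I'll raise them about 1.5 mm and push forward, turning the tool gradually to square the card with the block.

Emit:
apply_moves(plan="0 -0.18 0 0 0 0 0.5;0.4 0 0 0 0 0 0.5;0.4 0 0 0 0 0 0.5;0.4 0 0 0 0 0 0.5;0.4 0 0 0 -1 0 0.5;0.4 0 0 0 -1 0 0.5;0.4 0 0 0 -1 0 0.5;0.4 0 0 0 -1 0 0.5;0 0 0 0 0 0 0.5")

```text
clock: 4.45
eef_pos: [513.1, 182.0, 0.3]
tcp_rot: [-1.564, -0.009, -0.396]
contact_force: [0.4, -0.2, 0.6]
opening: 0.496
```

Emit:
apply_moves(plan="0.4 0 -0.04 0 -1 0 0.5;0.4 0 -0.04 0 -1 0 0.5;0.4 0 -0.04 0 -1 0 0.5;0.4 0 -0.05 0 -0.5 0 0.5;0 0 0 0 0 0 0.5")

```text
clock: 4.95
eef_pos: [528.5, 174.0, 0.4]
tcp_rot: [-1.565, -0.01, -0.329]
contact_force: [-0.9, 0.5, 0.5]
opening: 0.5
```

```bash
cat > look.py <<'E'
from h import *
import sys
s=r.sense();d=s['eef_pos']-[602,134,0];c,k=np.cos(np.radians(19.3)),np.sin(np.radians(19.3))
print("block frame",c*d[0]-k*d[1],k*d[0]+c*d[1],d[2],np.degrees(s['tcp_rot']),s['contact_force'],s['clock'])
v=sys.argv[1]
a=r.grab_frame("top")[100:220,140:280];b=r.grab_frame("scene")[120:240,180:320]
cv2.imwrite(f"pics/{v}.png",cv2.resize(np.hstack([a,b]),None,fx=2.8,fy=2.8,interpolation=cv2.INTER_CUBIC))
E
python3 look.py p1
```

```text
block frame -82.58553477632358 13.47312509180719 0.36478229205644597 [-89.65770665  -0.55338137 -18.862109  ] [-0.93647692  0.50888099  0.51378139] 4.95
```

View pics/p1.png

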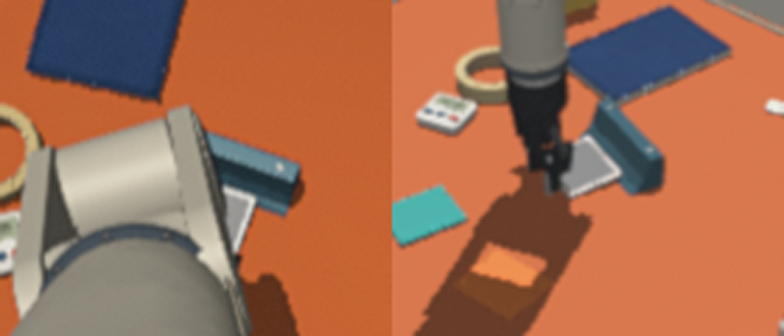

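The card is square to the block, against the fingers, with its far edge at the foot slope. I'll push on.

Emit:
apply_moves(plan="0.4 0 -0.05 0 0.4 0 0.5;0.4 0 -0.05 0 0 0 0.5;0.4 0 -0.05 0 0 0 0.5;0.4 0 -0.05 0 0 0 0.5;0.4 0 -0.05 0 0 0 0.5;0.4 0 -0.05 0 0 0 0.5;0 0 0 0 0 0 0.5")

```text
clock: 5.75
eef_pos: [551.2, 162.4, 0.4]
tcp_rot: [-1.565, -0.009, -0.337]
contact_force: [-0.4, 0.0, -0.1]
opening: 0.502
```

Emit:
apply_moves(plan="0.4 0 0 0 0 0 0.5;0.4 0 0 0 0 0 0.5;0.4 0 0 0 0 0 0.5;0.4 0 0 0 0 0 0.5;0 0 0 0 0 0 0.5")

```text
clock: 6.25
eef_pos: [567.8, 156.6, 0.6]
tcp_rot: [-1.565, -0.009, -0.338]
contact_force: [0.4, -0.2, -0.2]
opening: 0.498
```

```bash
python3 look.py p2
```

```text
block frame -39.75472776556867 10.059039247827096 0.5508043940215257 [-89.67982381  -0.51435849 -19.33937884] [ 0.39958467 -0.16573637 -0.18880444] 6.25
```

View pics/p2.png

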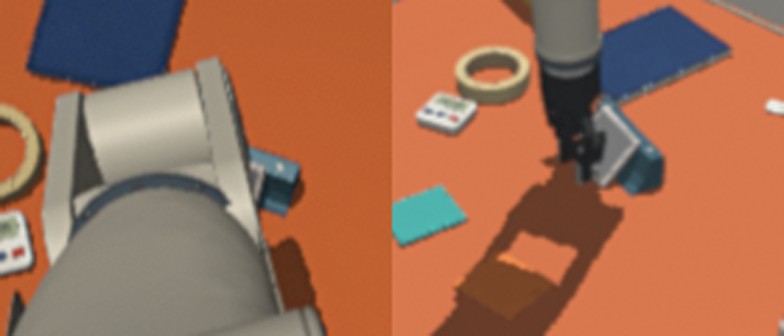

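The scene view shows the card tilted up on the slope. There are about 23 mm left, so I'll finish with small steps and watch the force.

Emit:
apply_moves(plan="0.4 0.02 0 0 0 0 0.5;0.4 0.02 0 0 0 0 0.5;0.4 0 0 0 0 0 0.5;0.4 0 0 0 0 0 0.5;0 0 0 0 0 0 0.5")

```text
clock: 6.85
eef_pos: [583.4, 151.1, 0.2]
tcp_rot: [-1.566, -0.008, -0.337]
contact_force: [1.0, 0.6, 0.3]
opening: 0.502
```

Emit:
apply_moves(plan="0.2 0 0 0 0 0 0.5;0.15 0 0 0 0 0 0.5;0 0 0 0 0 0 0.5")

```text
clock: 7.15
eef_pos: [586.8, 149.7, 0.1]
tcp_rot: [-1.566, -0.008, -0.337]
contact_force: [-0.3, -0.6, -0.9]
opening: 0.499
```

```bash
python3 - <<'E'
from h import *
s=r.sense();d=s['eef_pos']-[602,134,0];c,k=np.cos(np.radians(19.3)),np.sin(np.radians(19.3))
print("block frame",c*d[0]-k*d[1],k*d[0]+c*d[1],d[2],s['contact_force'])
a=r.grab_frame("scene")
cv2.imwrite("pics/p3.png",cv2.resize(np.hstack([a[140:210,215:295]]),None,fx=8,fy=8,interpolation=cv2.INTER_CUBIC))
E
```

```text
block frame -19.526083221704976 9.799941851442895 0.07855263755645117 [-0.32992696 -0.59006983 -0.93505872]
```

View pics/p3.png

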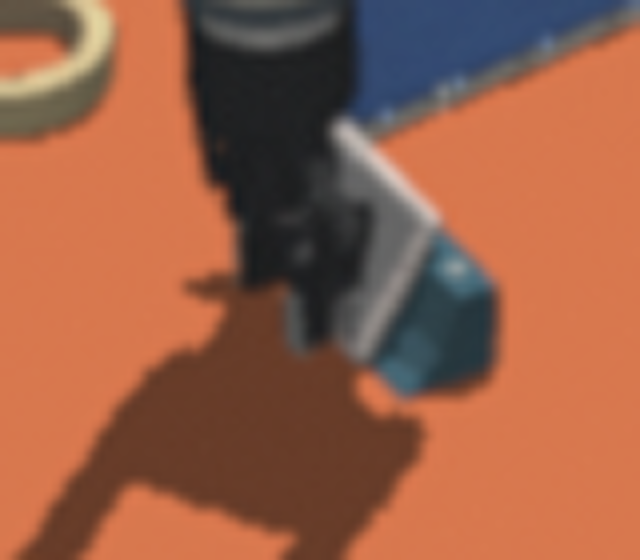

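```bash
python3 - <<'E'
from h import *
c,k=np.cos(np.radians(19.3)),np.sin(np.radians(19.3))
def bf(p,z):
    X=ray("scene",(np.array(p)+.5)/8-.5+(215,140),z); d=X-[602,134,0]; return round(c*d[0]-k*d[1],1),round(k*d[0]+c*d[1],1)
print("foot corner",bf((403,397),0),"card low corner",bf((362,360),2), "card top right",bf((440,222),65),"top left",bf((345,118),65))
E
```

```text
foot corner (np.float64(0.3), np.float64(-64.8)) card low corner (np.float64(-4.1), np.float64(-35.5)) card top right (np.float64(35.7), np.float64(-37.0)) top left (np.float64(37.0), np.float64(51.4))
```

The card's low edge is about 4 mm short of the foot line and its top edge is at bx ≈ 36 (goal 40). A little more push is needed.

Emit:
apply_moves(plan="0.2 0 0 0 0 0 0.5;0.1 0 0 0 0 0 0.5;0 0 0 0 0 0 0.5")

```text
clock: 7.5
eef_pos: [587.5, 149.3, 0.2]
tcp_rot: [-1.567, -0.004, -0.338]
contact_force: [-1.4, 0.3, 2.3]
opening: 0.496
```

Emit:
apply_moves(plan="0.1 0 0 0 0 0 0.5;0 0 0 0 0 0 0.5")

```text
clock: 7.7
eef_pos: [587.7, 149.2, 0.2]
tcp_rot: [-1.567, -0.002, -0.338]
contact_force: [-1.5, 0.8, 2.5]
opening: 0.503
```

It now resists with small forces, so it's seated. I'll back the fingers off straight and see whether it stays.

Emit:
apply_moves(plan="-0.2 0 0 0 0 0 0.5;-0.4 0 0 0 0 0 0.5;-0.8 0 0 0 0 0 0.5;-1.5 0 0 0 0 0 0.5;-3 -1 0 0 0 0 0.5;-3 -4 0 0 0 0 0.5;0 -4 0 0 0 0 0.5;0 -4.5 0 0 0 0 0.5;0 0 0 0 0 0 0.5")

```text
clock: 8.6
eef_pos: [492.8, 179.4, 136.2]
tcp_rot: [-1.571, 0.0, -0.337]
contact_force: [0.7, 0.6, -0.6]
opening: 0.502
```

```bash
python3 - <<'E'
from h import *
s=r.sense();print(s['eef_pos'],s['tcp_rot'],s['contact_force'])
a=r.grab_frame("scene")[140:210,215:295];b=r.grab_frame("top")[130:200,180:260]
cv2.imwrite("pics/p4.png",cv2.resize(np.hstack([a,b]),None,fx=5,fy=5,interpolation=cv2.INTER_CUBIC))
E
```

```text
[492.79016802 179.44199821 136.16213599] [-1.57075733e+00  1.77878746e-04 -3.36786988e-01] [ 0.73620898  0.64854538 -0.62875323]
```

View pics/p4.png

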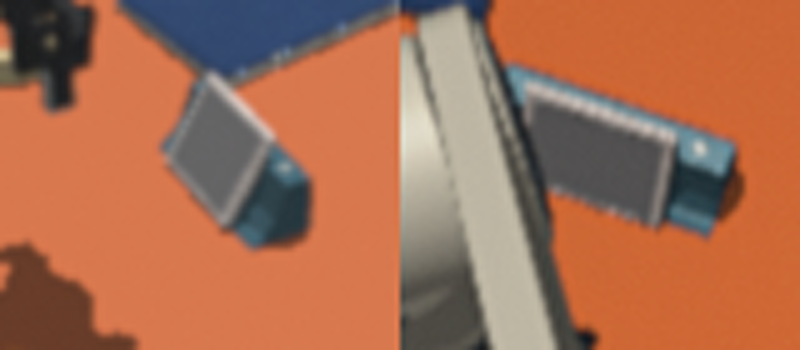

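The card leans by itself with the panel facing out and nothing touching it. Next I'll go over the block to behind its upper edge.

Emit:
apply_moves(plan="3.5 0 0 0 0 0 0.5;4.5 0 0 0 0 0 0.5;4.5 0 0 0 0 0 0.5;4.5 0 0 0 0 0 0.5;1.8 0 0 0 0 0 0.5;0 0 0 0 0 0 0.5")

```text
clock: 9.3
eef_pos: [665.2, 113.6, 119.0]
tcp_rot: [-1.583, 0.018, -0.335]
contact_force: [-0.1, 0.7, -1.0]
opening: 0.498
```

Emit:
apply_moves(plan="0.2 1 0.3 0.7 0 -1 0.5;0 2 0 0 0 0 0.5;0 2 0 0 0 0 0.5;0 1 0 0 0 0 0.5;0 0 0 0 0 0 0.5")

```text
clock: 9.8
eef_pos: [658.9, 116.4, 49.4]
tcp_rot: [-1.576, 0.011, -0.335]
contact_force: [-0.5, -0.1, -0.8]
opening: 0.498
```

Emit:
apply_moves(plan="0.1 -0.4 0 0.3 0 -0.6 0.5;0 0 0 0 0 0 0.5")

```text
clock: 10.0
eef_pos: [658.9, 116.5, 53.6]
tcp_rot: [-1.571, 0.001, -0.335]
contact_force: [0.3, 0.6, 0.8]
opening: 0.497
```

```bash
python3 - <<'E'
from h import *
s=r.sense();print(s['eef_pos'],s['tcp_rot'],s['contact_force'])
a=r.grab_frame("scene")[120:210,205:325]
cv2.imwrite("pics/p5.png",cv2.resize(a,None,fx=5,fy=5,interpolation=cv2.INTER_CUBIC))
E
```

```text
[658.92550564 116.52564368  53.58359782] [-1.57077749e+00  1.13985167e-03 -3.34684090e-01] [0.32129343 0.56620425 0.77148193]
```

View pics/p5.png

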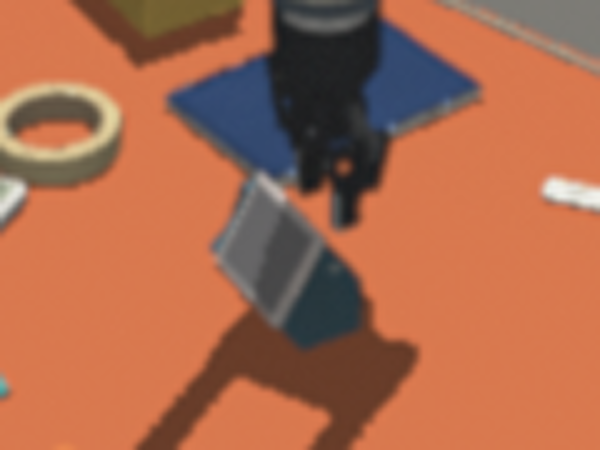

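The fingers are behind the upper edge and clear of the block top. I'll push back towards the front, rising slightly with the edge's arc.

Emit:
apply_moves(plan="-0.5 0 0 0 0 0 0.5;-0.5 -0.05 0 0 0 0 0.5;-0.5 -0.08 0 0 0 0 0.5;-0.5 -0.08 0 0 0 0 0.5;-0.5 -0.08 0 0 0 0 0.5;-0.5 -0.08 0 0 0 0 0.5;0 0 0 0 0 0 0.5")

```text
clock: 10.75
eef_pos: [629.2, 127.6, 60.4]
tcp_rot: [-1.569, -0.002, -0.335]
contact_force: [0.1, -0.9, -0.0]
opening: 0.501
```

```bash
python3 - <<'E'
from h import *
s=r.sense();print(s['eef_pos'],s['tcp_rot'],s['contact_force'])
a=r.grab_frame("scene")[120:210,205:325]
cv2.imwrite("pics/p6.png",cv2.resize(a,None,fx=5,fy=5,interpolation=cv2.INTER_CUBIC))
E
```

```text
[629.2074161  127.63276278  60.41810954] [-1.56879232 -0.00208704 -0.33483122] [ 0.08092138 -0.9099938  -0.042187  ]
```

View pics/p6.png

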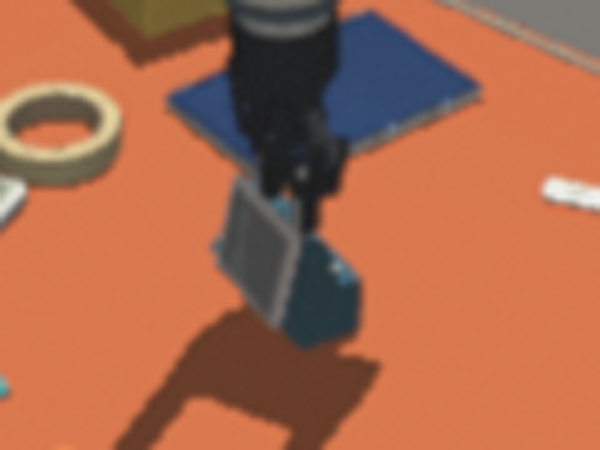

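The card is turning up with its lower edge in place at (275,325) in the crop. I'll continue past vertical.

Emit:
apply_moves(plan="-0.5 -0.02 0 0 0 0 0.5;-0.5 0 0 0 0 0 0.5;-0.5 0 0 0 0 0 0.5;-0.5 0 0 0 0 0 0.5;-0.5 0 0 0 0 0 0.5;-0.5 0 0 0 0 0 0.5;0 0 0 0 0 0 0.5;0 0 0 0 0 0 0.5;0 0 0 0 0 0 0.5")

```text
clock: 11.7
eef_pos: [598.8, 138.3, 60.4]
tcp_rot: [-1.569, -0.002, -0.335]
contact_force: [-0.4, -0.1, 0.1]
opening: 0.502
```

```bash
python3 - <<'E'
from h import *
s=r.sense();print(s['eef_pos'],s['tcp_rot'],s['contact_force'])
a=r.grab_frame("scene"); cv2.imwrite("pics/s7.png",a)
hsv=cv2.cvtColor(a,cv2.COLOR_BGR2HSV)
m=((hsv[...,1]<90)&(hsv[...,2]>90)).astype(np.uint8)*255
q,rc,ar=quad(m,(237,184)); print(q,rc,ar)
c,k=np.cos(np.radians(19.3)),np.sin(np.radians(19.3))
for p in q:
    d=ray("scene",p,7)-[602,134,0]; print(round(c*d[0]-k*d[1],1),round(k*d[0]+c*d[1],1))
E
```

```text
[598.77575814 138.30831141  60.3527685 ] [-1.5687106  -0.0023823  -0.33479321] [-0.43269825 -0.09417558  0.13376836]
[[258. 185.]
 [238. 192.]
 [228. 178.]
 [251. 164.]] ((245.02679443359375, 180.50689697265625), (22.344953536987305, 27.08005142211914), 59.4207763671875) 365.5
-13.6 -39.6
-92.1 -37.3
-87.9 50.0
22.9 80.6
```

The card seems to be flat, with its corners running from bx -14 to -92. I'll raise the fingers, move clear behind the block, and look.

Emit:
apply_moves(plan="0.5 -1 0 0 0 0 0.5;1 -3 0 0 0 0 0.5;3 -4 0 0 0 0 0.5;3 -4 0 0 0 0 0.5;2 -2 -4.5 0 0 0 0.5;0 0 -4.5 0 0 0 0.5;0 0 -4.5 0 0 0 0.5;0 0 -4.5 0 0 0 0.5;0 0 -3 0 0 0 0.5;0 0 0 0 0 0 0.5;0 0 0 0 0 0 0.5")

```text
clock: 12.85
eef_pos: [625.9, -98.6, 213.7]
tcp_rot: [-1.568, -0.013, -0.334]
contact_force: [-0.5, 0.2, 0.2]
opening: 0.5
```

```bash
python3 - <<'E'
from h import *
s=r.sense();print(s['eef_pos'],s['contact_force'],s['clock'])
for n,near in(("scene",(237,184)),("top",(209,190))):
    a=r.grab_frame(n); cv2.imwrite(f"pics/{n}8.png",a)
    d=cv2.absdiff(a,cv2.imread(f"pics/{n}0.png")).max(2)
    print(n,"changed:",[st[:5].tolist() for st in cv2.connectedComponentsWithStats((d>60).astype(np.uint8))[2][1:] if st[4]>15])
    hsv=cv2.cvtColor(a,cv2.COLOR_BGR2HSV)
    m=((hsv[...,1]<90)&(hsv[...,2]>90)).astype(np.uint8)*255
    q,rc,ar=quad(m,near); print(n,ar,[(np.round(ray(n,p,7),0)).tolist() for p in q])
a=cv2.imread("pics/scene8.png")[120:240,160:320];b=cv2.imread("pics/top8.png")[120:240,130:290]
cv2.imwrite("pics/fin.png",cv2.resize(np.hstack([a,b]),None,fx=2.5,fy=2.5,interpolation=cv2.INTER_CUBIC))
E
```

```text
[625.92673098 -98.55063972 213.70469726] [-0.50902176  0.2337464   0.24655763] 12.85
scene changed: [[86, 0, 10, 43, 190], [170, 0, 41, 17, 512], [248, 0, 33, 21, 109], [282, 21, 50, 18, 158], [47, 25, 37, 14, 123], [331, 45, 17, 24, 289], [85, 49, 5, 11, 32], [257, 54, 20, 6, 49], [83, 63, 4, 8, 24], [0, 65, 3, 10, 21], [65, 69, 31, 57, 571], [0, 82, 23, 51, 356], [74, 99, 8, 39, 168], [303, 101, 31, 57, 1038], [20, 138, 21, 47, 311], [80, 141, 66, 52, 1657], [70, 144, 8, 34, 134], [239, 171, 19, 17, 114], [224, 177, 25, 18, 235], [68, 180, 5, 14, 40], [38, 190, 26, 59, 380], [91, 193, 15, 8, 37], [147, 193, 30, 51, 625], [219, 207, 106, 97, 3305], [85, 216, 9, 20, 76], [113, 219, 38, 32, 371], [144, 234, 18, 8, 78], [325, 234, 8, 12, 48], [145, 254, 7, 6, 31], [128, 274, 97, 96, 1857], [70, 297, 42, 53, 696]]
scene 376.5 [[578.0, 65.0, 7.0], [505.0, 127.0, 7.0], [536.0, 210.0, 7.0], [655.0, 207.0, 7.0]]
top changed: [[303, 43, 11, 5, 45], [259, 49, 143, 320, 29563], [368, 54, 4, 23, 73], [300, 81, 7, 7, 33], [198, 167, 33, 18, 258], [195, 185, 10, 8, 16], [189, 186, 32, 23, 254], [55, 290, 55, 21, 598], [55, 312, 144, 72, 4166], [130, 312, 21, 11, 113], [154, 317, 7, 6, 31], [177, 320, 14, 7, 62], [207, 327, 79, 57, 2175], [125, 340, 16, 23, 164], [137, 343, 12, 15, 107], [286, 350, 35, 34, 550], [377, 350, 16, 20, 118], [232, 354, 27, 30, 223], [261, 361, 45, 23, 554], [201, 369, 19, 15, 176], [429, 374, 2, 10, 16]]
top 758.0 [[604.0, 185.0, 7.0], [575.0, 101.0, 7.0], [506.0, 123.0, 7.0], [535.0, 206.0, 7.0]]
```

View pics/fin.png

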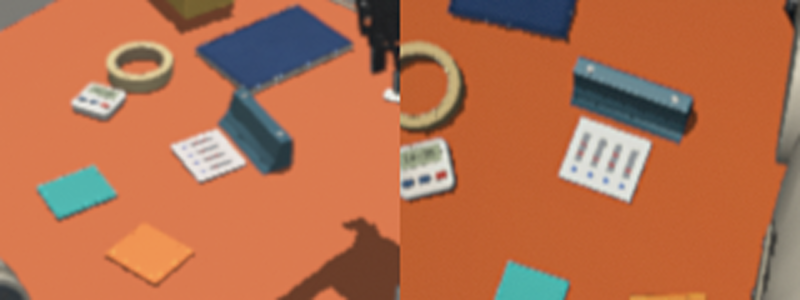

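The final view shows the card flat in front of the block, with its four result windows up. The look-alikes, timer and tape haven't moved, and the robot is clear.

```bash
python3 -c "
from rig import r
print(r.sign_off())"
```

```text
the job is handed in; nothing more can be done
None
```

The card now lies flat on the table in front of the block with its four result windows up, and I handed the job in at about 12.9 s.

**What I did:** I pushed the card's near edge with the half-open fingertips, squaring it to the block on the way, until it tipped up and seated against the slope. I then backed the fingers off, and a picture showed it leaning on its own. Finally I pushed its upper edge back from behind the block until it fell away. I neither gripped nor lifted the card.

**Last checks:**
- **Card:** In the top view its corners lie on a rectangle of about 72 x 88 mm, close to its real 76 x 90 mm. Its nearer edge is about 15 mm in front of the foot line.
- **Forces:** The tool force stayed at about 3 N or less at the end of every move.
- **Other things:** The timer, tape and both look-alikes look unmoved in the final picture. In the before/after comparison, the marker and both droppers fall inside a large area changed by the arm in the top view, so I did not confirm those three there. The arm did not go down near them.
- **One disagreement:** The automatic corner fit in the last scene-camera image put one corner wrong, most likely because the card's outline merged with the block. The top-view corners and the picture itself agree that the card is flat.

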